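Fit the flask ring to the vortex mixer and hold the round flask down on it

ROBOT

A 6-joint arm with a two-finger parallel gripper is mounted at the origin on the work surface. World frame = base frame: x ahead of the robot, y to its left, z up, the work surface at z = 0. Lengths are in m, angles in rad, forces in N, time in s.
With the tool pointing down it reaches from about 0.35 to 1 m from the base axis. Payload 7.1 kg.
Tool frame: the origin (TCP) lies midway between the tips of the shut fingers; the grasp point (between the pads) lies 19 mm behind it (arm.grasp_offset is the distance from the TCP to the grasp point, in m); z points along the fingers, y is the line along which they close (so a half turn about z gives the same grasp; the last joint's range is limited). The gripper opens to 85 mm and grips with 20 to 120 N. Pads are 22 mm wide; open, the fingers measure 114 mm over their backs; the gripper's body (76 mm by 85 mm) begins 54 mm behind the grasp point. The pads swing forward as they close: fully open they stand 13 mm farther back than shut.
Start: joints at [-1.357, 0.423, 1.63, -0, 1.089, -0.019], TCP at [0.144, -0.608, 0.231] pointing down, gripper open.
Joint ranges: [-3, 3], [-0.9, 2.11], [0.09, 2.58], [-1.31, 4.45], [0.11, 2.69], [-2.54, 2.54]. Speed limits (rad/s): [2.39, 2.39, 3.01, 3.14, 3.14, 3.14].

INTERFACE

Orientations are given as a rotation vector (axis times angle).
In Python, from rig import arm gives the robot as it stands.
- The arm moves only by the tool apply_moves, never from a script. Its argument "motion" is a list of rows, each an object of numbers: "wx", "wy", "wz": the turn, a rotation vector about the tool's x, y, z in rad; "x", "y", "z": the shift along the tool's x, y, z in mm; "hand": the finger opening in mm, from 0 to 85.4. In form: [{"wx": .., "wy": .., "wz": .., "x": .., "y": .., "z": .., "hand": ..}, ...]. A call has 1 to 10 rows; each row is the pose to reach, as a shift and turn from the pose commanded when the call began, along the tool's axes at that moment; what a row does not reach only later rows make up. A row lasts 1/8 s, in which the tool goes at most 62.5 mm and 10.7 degrees, less where a joint would pass 70% of its speed; a pose out of reach is approached as far as the arm can. A call with a gripper value outside its range is refused whole. The fingers move at their own pace and stop on an object; the grip force is fixed at half the most. Time passes only in rows, so rows that repeat a pose let the fingers close. It gives the time, the measured TCP pose, the force, the opening and the grip force at its end, in the units of the state.
- arm.observe(): the state, without advancing time (a new reading comes with each control period).
- arm.read_camera(name): name is "scene" or "top" or "wrist"; returns the picture (384x512x3 uint8, red, green, blue); there is no depth.
- arm.get_calibration(name): a dict with "camera_matrix" (3x3 intrinsics, pixels), "position" and "orientation" of the camera in the world. Camera axes: x right, y down, z forward; pixel columns grow to the right and rows downward; lengths in m; the calibration is good to about 2 mm. The wrist camera is an equidistant fisheye: a pixel r from the principal point sees the ray r / f radians off the axis. A picture is of the moment at which its call begins: read the wrist's pose just before it. get_calibration takes no time and is no camera call; for the wrist camera it gives the pose at the moment of the call.
- arm.sign_off(): hands the job in; it is judged then, once.
Trained networks look in the newest picture that a camera, given by its name, has taken for a name from the list of things; names that differ only in an ending like _2 or _b are one class to them, and where a whole thing is asked for, a point or a joint stands for the part that bears it (a point fixed in the world has none). Each returns a list of dicts, best first, with "confidence" (0 to 1); they miss things now and then, are a little off and sometimes report something else, mostly with a low value. They report only what shows in the picture. A call takes as long as a camera call. They do not tell look-alikes from the thing itself.
- arm.spot_in(camera, thing): "xy" ([column, row] in pixels, amid what is visible of it).
- arm.silhouettes(camera, thing): "region" (384x512 bool, what is visible of it) and "xy" ([column, row] in pixels, amid what is visible of it).
The state is a dict: "time_s": time; "joints": joint angles; "qd": joint speeds; "tau": joint torques, N m; "eef_pos": TCP position; "eef_rot": TCP orientation; "contact_force": force on the tool from outside, world axes, zero at the start; "moment": the same for the moment, N m; "width": finger opening in m; "gripper_force": force on a finger pad.
Only numpy, scipy, OpenCV 4.12 (cv2) and the standard library are available. Lean on these libraries where they do the work, as an engineer would, in place of code of your own. Each camera call takes 0.05 s, during which the arm holds its last target. There are 200 camera calls.

TASK

Fit the flask ring plate onto the vortex mixer: lower it gently over the two pins of the drive head until it lies flush, and let it go. Then take the round flask, set it upright in the ring and, pushing on the flask only, press it gently down against the mixer's spring so that the mixer runs; finish while still holding it pressed down. Leave the conical flask, tube rack and specimen jar alone.

Things in the scene. Friction and masses are not known exactly. Their poses are not given: they have to be found in the camera images.
- mixer: vortex mixer standing on the bench (fixed): white housing on a grey base, 124 x 134 mm in plan (x, y), 95 mm high, its sloping control panel on the -x side. Origin at the centre of its underside, z up; the drive head stands over it.
- head_top (a point): centre of the flat top face of the mixer's drive head, a level aluminium plate 50 x 124 x 8 mm (x, y, z) that rides on a spring 115 mm above the bench when up. Axes as the mixer's, z up. Two steel locating pins rise from this face at y = -52 and +52 mm (x = 0): 8 mm in diameter, 14 mm tall, the top 4 mm tapering to 4 mm diameter.
- head (a joint): how far the drive head is pressed down, in m: 0 = up, 0.008 = on its stop. The spring carries about 6 N before the head begins to move (more than the ring plate and the flask weigh together) and 0.8 N more for each mm, about 12.4 N just before the stop. The mixer runs while the head is pressed down more than 0.005; onto the stop is as good.
- ring_plate: flask ring plate, about 0.2 kg, loose on the bench: aluminium plate 60 x 124 x 8 mm (x, y, z) with two 10 mm through holes at y = -52 and +52 mm (x = 0) and a black ring standing on its middle, 58 mm outside, 48 mm inside diameter. Origin at the centre of the underside, z up. Grip it by the two long edges, 60 mm apart along x. Either way round fits; fitted, the pins stand 6 mm out of its top.
- ring_top (a point): centre of the ring's rim on the ring plate, 26 mm above the plate's underside, axes as the plate's. The seated flask's bulb rests on the rim's inner edge.
- flask: round flask of amber glass with a black stopper, about 0.18 kg, loose, standing on its small flat foot: bulb 64 mm in diameter centred 32 mm above the foot, neck 23 mm in diameter from 63 to 105 mm, rim 28 mm in diameter from 105 to 110 mm, stopper top at 122 mm. Origin at the centre of the foot, z up the neck. Seated in the ring its foot is 11 mm below the ring's rim.
- conical_flask: bystander: conical flask of amber glass, 64 mm across the foot, 104 mm high, origin under its foot
- tube_rack: bystander: white tube rack 56 x 130 mm (x, y) with capped tubes, 84 mm high, origin under its middle
- specimen_jar: bystander: clear specimen jar with a 64 mm red lid, 64 mm high, origin under its middle
Mind the look-alikes: they are no part of the job. What is shaped like the flask but blue or purple is not meant.

How it is judged:
On the way:
1. the ring plate lies flush on the drive head, both pins through its holes, let go, the flask not yet on it (z of ring_plate in the frame of head_top between -0.002 and 0.002 m and horizontal distance between ring_plate and head_top below 0.003 m and angle between the y axis of ring_plate and the y axis of head_top, either way round below 0.06 rad and angle between the z axis of ring_plate and the z axis of head_top, either way round below 0.03 rad and contact force between each of the arm, the fingers and ring_plate below 0.3 N and contact force between flask and ring_plate below 0.1 N), for 0.3 s.
At the end, for the whole second after the job is handed in: Plate flush on the head (gap under 2 mm, 3 mm off-centre, 0.06 rad) over both pins; flask upright in its ring (5 mm, 0.15 rad), held by the robot, which through the flask alone (over 5 N on the ring; touching neither plate nor mixer) keeps the head over 5 mm down, at rest, for the last second (value of joint head above 0.005 m and contact force between the fingers and flask above 3 N and contact force between flask and ring_plate above 5 N and contact force between each of the fingers, the arm and ring_plate below 0.5 N and contact force between each of the fingers, the arm and mixer below 0.5 N and horizontal distance between flask and ring_top below 0.005 m and angle between flask's own z axis and vertical below 0.15 rad and z of flask in the frame of ring_top between -0.014 and -0.008 m and linear speed of flask below 0.02 m/s and z of ring_plate in the frame of head_top below 0.002 m and horizontal distance between ring_plate and head_top below 0.003 m and angle between the y axis of ring_plate and the y axis of head_top, either way round below 0.06 rad and angle between the z axis of ring_plate and the z axis of head_top, either way round below 0.03 rad); the arm keeps its last pose, push and grip.
It fails at once if a bystander is pushed away or knocked over (distance of any of conical_flask, tube_rack, specimen_jar from where it was at the start of the episode above 0.03 m or angle between any of conical_flask, tube_rack, specimen_jar's own z axis and vertical above 0.5 rad).
It fails at once if the flask is tipped over (angle between flask's own z axis and vertical above 0.7 rad).
It fails at once if the glass flask is dropped into the ring (over 0.3 m/s) or rammed into it (over 40 N) (contact force between flask and ring_plate above 40 N or (horizontal distance between flask and ring_top below 0.04 m and z of flask in the frame of ring_top between -0.03 and 0.01 m and linear speed of flask above 0.3 m/s)).
It fails at once if the plate is dropped onto the drive head (over 0.3 m/s) or rammed onto it (over 50 N) (contact force between ring_plate and mixer above 50 N or (horizontal distance between ring_plate and head_top below 0.04 m and z of ring_plate in the frame of head_top between -0.03 and 0.03 m and linear speed of ring_plate above 0.3 m/s)).
It also fails if it takes over 54 s, if anything falls off the work surface, if the arm or the gripper's body presses on something with over 40 N, if the wrist force passes 120 N, or if a joint passes its speed limit or range.

## Working session

There is one attempt and no reset: what is moved stays moved. The work goes in short steps, Python scripts to look and compute and a tool call to move; the robot and the scene stay as the last step left them, time stands still between calls to the robot, and variables do not carry over. Pictures are saved under pics/ and viewed, at most 13 in all, crops included, and the job is handed in when it is done.

Besides the shell and the picture viewer there is one more tool, called after ">>>" as name([rows], argument=value, ...), one row to a line, values as JSON. apply_moves: Moves the arm, as the interface text tells. Its arguments: {"type":"object","properties":{"motion":{"type":"array"}},"required":["motion"]}

```bash
mkdir -p pics; ls
python3 - <<'E'
from rig import arm
import cv2, numpy as np
for c in("scene","top"):
    im=arm.read_camera(c); cv2.imwrite(f"pics/{c}0.png",im[:,:,::-1])
    k=arm.get_calibration(c); print(c,np.round(k["camera_matrix"],1).tolist(),k["position"],k["orientation"])
    for t in("mixer","head_top","ring_plate","flask","conical_flask","tube_rack","specimen_jar"):
        print(t,[(np.round(d["xy"]).tolist(),round(d["confidence"],2)) for d in arm.spot_in(c,t)][:4])
print(arm.observe())
E
```

```text
pics
scene [[437.3, 0.0, 259.7], [0.0, 437.3, 194.4], [0.0, 0.0, 1.0]] [1.19490261 0.40733025 0.75643631] [-1.24357406 -2.27020011  0.99535833]
mixer [([281.0, 191.0], 0.87)]
head_top [([285.0, 172.0], 0.63), ([189.0, 249.0], 0.47)]
ring_plate [([363.0, 255.0], 0.89)]
flask [([221.0, 164.0], 0.92), ([180.0, 159.0], 0.67), ([225.0, 134.0], 0.57)]
conical_flask [([318.0, 303.0], 0.8)]
tube_rack [([190.0, 251.0], 0.74)]
specimen_jar [([133.0, 194.0], 0.89)]
top [[491.2, 0.0, 254.4], [0.0, 491.2, 192.7], [0.0, 0.0, 1.0]] [ 4.82384786e-01 -2.48226128e-04  1.42849468e+00] [-2.1885282   2.13594456 -0.10185208]
mixer []
head_top [([251.0, 229.0], 0.92)]
ring_plate [([171.0, 207.0], 0.72)]
flask [([340.0, 263.0], 0.62), ([317.0, 232.0], 0.58), ([354.0, 224.0], 0.55)]
conical_flask [([183.0, 150.0], 0.69)]
tube_rack [([281.0, 143.0], 0.59)]
specimen_jar [([360.0, 163.0], 0.82)]
{'time_s': 0.8, 'joints': array([-1.35697086e+00,  4.23048308e-01,  1.62990418e+00,  2.26652811e-06,
        1.08859268e+00, -1.90425702e-02]), 'qd': array([ 0.00132429, -0.0007583 ,  0.00077532, -0.00027286, -0.00014893,
       -0.00109635]), 'tau': array([-1.12692855e-03, -5.57288289e+01, -2.82138169e+01,  1.34670445e-04,
        6.72379247e-04,  1.39228763e-05]), 'eef_pos': array([ 0.14422782, -0.60811846,  0.23134972]), 'eef_rot': array([3.12027504e+00, 3.64955225e-01, 1.03924676e-05]), 'contact_force': array([0.26022822, 0.1224929 , 0.01301034]), 'moment': array([ 0.01112091, -0.00579102,  0.00219169]), 'gripper_force': 0.0, 'width': 0.08545587782189065}
```

View pics/scene0.png

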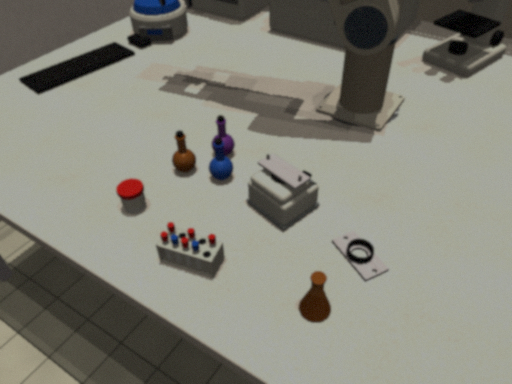

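View pics/top0.png

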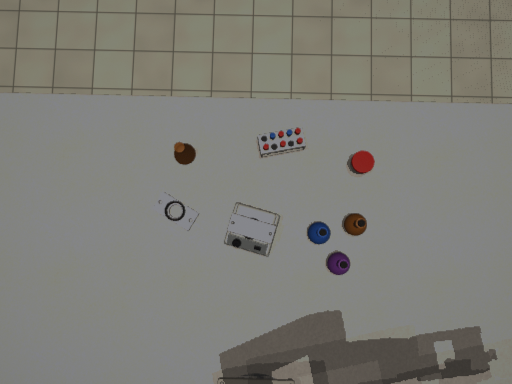

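The amber flask is at scene (183,158) and top (354,224), with blue and purple look-alikes beside it. The ring plate is at top (175,211) and the mixer head at top (251,229). Next I zoom in on the plate and head.

```bash
cat > h.py <<'E'
from rig import arm
import cv2, numpy as np
from scipy.spatial.transform import Rotation as R
def ray(c,px,cal=None):
    k=cal or arm.get_calibration(c); K=np.array(k["camera_matrix"]); Rm=R.from_rotvec(k["orientation"]).as_matrix()
    u=(np.array(px,float)-K[:2,2])/K[0,0]
    if c=="wrist":
        r=np.linalg.norm(u); d=np.array([*(u/r*np.sin(r) if r>0 else u),np.cos(r)])
    else: d=np.array([*u,1.])
    return np.array(k["position"]),Rm@d
def onz(c,px,z,cal=None):
    p,d=ray(c,px,cal); return p+d*(z-p[2])/d[2]
def proj(c,P,cal=None):
    k=cal or arm.get_calibration(c); K=np.array(k["camera_matrix"]); Rm=R.from_rotvec(k["orientation"]).as_matrix()
    v=Rm.T@(np.array(P)-k["position"])
    if c=="wrist":
        n=np.linalg.norm(v[:2]); u=v[:2]/max(n,1e-9)*np.arctan2(n,v[2])
    else: u=v[:2]/v[2]
    return u*K[0,0]+K[:2,2]
def tool(): 
    o=arm.observe(); return o["eef_pos"],R.from_rotvec(o["eef_rot"])
def move_to(P,yaw):
    """shift (mm, tool axes) and turn to get a down-pointing tool at P whose y (closing) axis is at world yaw (mod pi)"""
    p,r=tool(); s=r.inv().apply(np.array(P)-p)*1000
    c=[]
    for y in (yaw,yaw+np.pi):
        Y=np.array([np.cos(y),np.sin(y),0]); Z=np.array([0,0,-1.]); T=R.from_matrix(np.column_stack([np.cross(Y,Z),Y,Z]))
        c.append((r.inv()*T).as_rotvec())
    print("shift",np.round(s,1),"turns",np.round(c,3).tolist(),"q6",arm.observe()["joints"].round(3))
E
python3 - <<'E'
from h import *
im=cv2.imread("pics/top0.png")
a=cv2.resize(im[185:265,140:290],None,fx=5,fy=5,interpolation=cv2.INTER_CUBIC); cv2.imwrite("pics/crop.png",a)
for t,z in(("ring_plate",.008),("head_top",.12)):
    s=arm.silhouettes("top",t)[0]["region"].astype(np.uint8); (c,wh,an)=cv2.minAreaRect(cv2.findNonZero(s))
    print(t,c,wh,an,onz("top",c,z))
    b=[onz("top",q,z) for q in cv2.boxPoints((c,wh,an))]
    print([(np.linalg.norm(b[i+1]-b[i]).round(3),np.arctan2(*(b[i+1]-b[i])[[1,0]]).round(3)) for i in range(3)])
for px in((354,224),(319,233),(339,263)): print(onz("top",px,.035))
print(onz("scene",(184,160),.032))
E
```

```text
ring_plate (175.52647399902344, 210.74411010742188) (42.4898567199707, 21.091535568237305) 32.47119140625 [0.573713   0.24432056 0.008     ]
[(np.float64(0.061), np.float64(-0.526)), (np.float64(0.125), np.float64(-2.11)), (np.float64(0.061), np.float64(2.608))]
head_top (251.26417541503906, 227.57550048828125) (46.97731018066406, 19.093114852905273) 15.945395469665527 [0.52659205 0.02153907 0.12      ]
[(np.float64(0.051), np.float64(-0.249)), (np.float64(0.125), np.float64(-1.825)), (np.float64(0.051), np.float64(2.883))]
[ 0.546669   -0.26727602  0.035     ]
[ 0.51886245 -0.1687224   0.035     ]
[ 0.43632945 -0.22567649  0.035     ]
[ 0.54785187 -0.26649865  0.032     ]
```

View pics/crop.png

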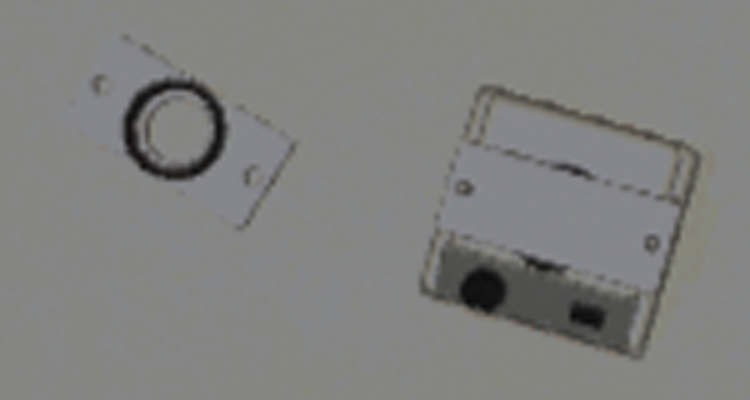

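Both sizes check out: the plate measures 61x125 mm and the head 51x125 mm. Now I'll compute the move to a hover above the plate.

Run:
```python
from h import *
p,r=tool(); print(r.as_matrix().round(3))
f=lambda x,y:((x+.5)/5-.5+140,(y+.5)/5-.5+185)
for a,b,z in((f(100,84),f(252,176),.008),(f(464,188),f(652,243),.129)):
    A,B=onz("top",a,z),onz("top",b,z); print((A+B)/2,np.linalg.norm(A-B),np.arctan2(*(A-B)[[1,0]])-np.pi/2)
move_to([.574,.244,.20],-.53)
k=arm.get_calibration("wrist");print(k, r.inv().apply(k["position"]-p))
```

```text
[[ 0.973  0.231 -0.   ]
 [ 0.231 -0.973 -0.   ]
 [-0.     0.    -1.   ]]
[0.57413857 0.24655088 0.008     ] 0.10406874588933096 -0.5154628219610282
[0.52597621 0.02162701 0.129     ] 0.10346478900196131 -0.25948217548640673
shift [ 614.8 -730.    31.3] turns [[0.0, 0.0, -0.808], [0.0, -0.0, 2.334]] q6 [-1.357  0.423  1.63  -0.     1.089 -0.019]
{'camera_matrix': array([[297.31863964,   0.        , 258.26540556],
       [  0.        , 297.31863964, 193.3786024 ],
       [  0.        ,   0.        ,   1.        ]]), 'position': array([ 0.22294139, -0.58975184,  0.37360786]), 'orientation': array([ 2.25250234, -1.78152001, -0.29163063])} [ 0.08084949  0.0002957  -0.14227206]
```

>>> apply_moves([
  {"x": 60,"y": -72,"z": 3,"wz": -0.08},
  {"x": 120,"y": -144,"z": 6,"wz": -0.16},
  {"x": 180,"y": -216,"z": 9,"wz": -0.24},
  {"x": 240,"y": -288,"z": 12,"wz": -0.32},
  {"x": 300,"y": -360,"z": 15,"wz": -0.4},
  {"x": 360,"y": -430,"z": 18,"wz": -0.48},
  {"x": 420,"y": -500,"z": 21,"wz": -0.56},
  {"x": 480,"y": -570,"z": 24,"wz": -0.64},
  {"x": 550,"y": -650,"z": 28,"wz": -0.72},
  {"x": 615,"y": -730,"z": 31,"wz": -0.808},
])

```text
schema error: expected keys wx, wy, wz, x, y, z, hand
```

Run:
```python
from h import *
move_to([.574,.245,.10],-.522)
```

```text
shift [ 615.  -730.9  131.3] turns [[0.0, 0.0, -0.816], [0.0, -0.0, 2.326]] q6 [-1.357  0.423  1.63  -0.     1.089 -0.019]
```

>>> apply_moves([
  {"x": 615,"y": -731,"z": 31,"wx": 0,"wy": 0,"wz": -0.816,"hand": 85},
  {"x": 615,"y": -731,"z": 31,"wx": 0,"wy": 0,"wz": -0.816,"hand": 85},
  {"x": 615,"y": -731,"z": 31,"wx": 0,"wy": 0,"wz": -0.816,"hand": 85},
  {"x": 615,"y": -731,"z": 31,"wx": 0,"wy": 0,"wz": -0.816,"hand": 85},
  {"x": 615,"y": -731,"z": 31,"wx": 0,"wy": 0,"wz": -0.816,"hand": 85},
  {"x": 615,"y": -731,"z": 31,"wx": 0,"wy": 0,"wz": -0.816,"hand": 85},
  {"x": 615,"y": -731,"z": 31,"wx": 0,"wy": 0,"wz": -0.816,"hand": 85},
  {"x": 615,"y": -731,"z": 31,"wx": 0,"wy": 0,"wz": -0.816,"hand": 85},
  {"x": 615,"y": -731,"z": 31,"wx": 0,"wy": 0,"wz": -0.816,"hand": 85},
  {"x": 615,"y": -731,"z": 31,"wx": 0,"wy": 0,"wz": -0.816,"hand": 85},
])

```text
time_s: 2.15
eef_pos: [0.4262, -0.0483, 0.2115]
eef_rot: [2.718, 1.573, 0.002]
contact_force: [0.8, -0.9, -0.1]
width: 0.0847
gripper_force: 0.0
```

Run:
```python
from h import *
move_to([.574,.245,.20],-.522)
```

```text
shift [327.9 -18.1  11.6] turns [[0.001, -0.0, 0.0], [0.001, 0.002, -3.141]] q6 [-0.14   0.16   2.062 -0.     0.917  0.381]
```

>>> apply_moves([
  {"x": 328,"y": -18,"z": 11,"wx": 0,"wy": 0,"wz": 0,"hand": 85},
  {"x": 328,"y": -18,"z": 11,"wx": 0,"wy": 0,"wz": 0,"hand": 85},
  {"x": 328,"y": -18,"z": 11,"wx": 0,"wy": 0,"wz": 0,"hand": 85},
  {"x": 328,"y": -18,"z": 11,"wx": 0,"wy": 0,"wz": 0,"hand": 85},
  {"x": 328,"y": -18,"z": 11,"wx": 0,"wy": 0,"wz": 0,"hand": 85},
  {"x": 328,"y": -18,"z": 11,"wx": 0,"wy": 0,"wz": 0,"hand": 70},
  {"x": 328,"y": -18,"z": 11,"wx": 0,"wy": 0,"wz": 0,"hand": 70},
  {"x": 328,"y": -18,"z": 11,"wx": 0,"wy": 0,"wz": 0,"hand": 70},
])

```text
time_s: 3.15
eef_pos: [0.5723, 0.2416, 0.1999]
eef_rot: [2.72, 1.572, -0.002]
contact_force: [-0.3, -0.1, -0.0]
width: 0.0703
gripper_force: 0.0
```

Run:
```python
from h import *
k=arm.get_calibration("wrist"); im=arm.read_camera("wrist"); cv2.imwrite("pics/w1.png",im[:,:,::-1])
move_to([.574,.245,.0],-.522)
print(arm.observe()["width"])
for c in((0,0),(0,52),(0,-52),(30,62),(-30,62),(30,-62),(-30,-62)):
    a=-.522; P=np.array([.574,.245,.008])+np.array([np.cos(a)*c[0]-np.sin(a)*c[1],np.sin(a)*c[0]+np.cos(a)*c[1],0])/1000
    print(c,proj("wrist",P,k).round(1))
```

```text
shift [  4.   -0.4 200.1] turns [[-0.0, 0.001, -0.001], [0.001, 0.001, 3.14]] q6 [ 0.38   0.454  1.661 -0.     1.027  0.904]
0.07015329787128134
(0, 0) [258.8 164. ]
(0, 52) [258.7 118.8]
(0, -52) [258.8 206.1]
(30, 62) [285.7 110.2]
(-30, 62) [231.8 110.2]
(30, -62) [283.4 213.7]
(-30, -62) [234.2 213.8]
```

View pics/w1.png

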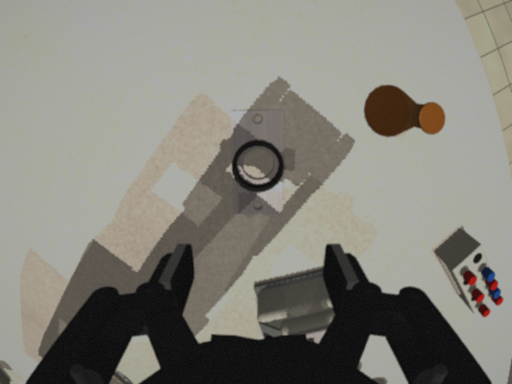

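The wrist view puts the plate's holes at (258,119) and (258,206), matching the prediction to within a pixel. Descending.

>>> apply_moves([
  {"x": 4,"y": 0,"z": 60,"wx": 0,"wy": 0,"wz": 0,"hand": 70},
  {"x": 4,"y": 0,"z": 120,"wx": 0,"wy": 0,"wz": 0,"hand": 70},
  {"x": 4,"y": 0,"z": 165,"wx": 0,"wy": 0,"wz": 0,"hand": 70},
  {"x": 4,"y": 0,"z": 185,"wx": 0,"wy": 0,"wz": 0,"hand": 70},
  {"x": 4,"y": 0,"z": 193,"wx": 0,"wy": 0,"wz": 0,"hand": 70},
  {"x": 4,"y": 0,"z": 197,"wx": 0,"wy": 0,"wz": 0,"hand": 70},
  {"x": 4,"y": 0,"z": 199,"wx": 0,"wy": 0,"wz": 0,"hand": 70},
  {"x": 4,"y": 0,"z": 199,"wx": 0,"wy": 0,"wz": 0,"hand": 70},
])

```text
time_s: 4.2
eef_pos: [0.5758, 0.2468, 0.0021]
eef_rot: [2.719, 1.573, 0.003]
contact_force: [-0.4, -0.2, -0.1]
width: 0.0699
gripper_force: 0.0
```

>>> apply_moves([
  {"x": 0,"y": 0,"z": 2,"wx": 0,"wy": 0,"wz": 0,"hand": 70},
  {"x": 0,"y": 0,"z": 3,"wx": 0,"wy": 0,"wz": 0,"hand": 70},
  {"x": 0,"y": 0,"z": 3,"wx": 0,"wy": 0,"wz": 0,"hand": 70},
])

```text
time_s: 4.58
eef_pos: [0.5751, 0.2465, -0.002]
eef_rot: [-2.719, -1.573, 0.0]
contact_force: [0.9, -0.4, -0.3]
width: 0.0702
gripper_force: 0.0
```

>>> apply_moves([
  {"x": 0,"y": 0,"z": 1,"wx": 0,"wy": 0,"wz": 0,"hand": 70},
  {"x": 0,"y": 0,"z": 2,"wx": 0,"wy": 0,"wz": 0,"hand": 70},
  {"x": 0,"y": 0,"z": 2,"wx": 0,"wy": 0,"wz": 0,"hand": 70},
])

```text
time_s: 4.95
eef_pos: [0.5751, 0.2465, -0.0041]
eef_rot: [-2.719, -1.573, 0.0]
contact_force: [-0.9, -0.2, 0.3]
width: 0.0703
gripper_force: 0.0
```

>>> apply_moves([
  {"x": 0,"y": 0,"z": 1,"wx": 0,"wy": 0,"wz": 0,"hand": 70},
  {"x": 0,"y": 0,"z": 1.5,"wx": 0,"wy": 0,"wz": 0,"hand": 70},
  {"x": 0,"y": 0,"z": 1.5,"wx": 0,"wy": 0,"wz": 0,"hand": 70},
])

```text
time_s: 5.32
eef_pos: [0.5751, 0.2465, -0.0055]
eef_rot: [-2.719, -1.573, 0.0]
contact_force: [0.7, -1.1, -0.8]
width: 0.07
gripper_force: 0.0
```

>>> apply_moves([
  {"x": 0,"y": 0,"z": 0,"wx": 0,"wy": 0,"wz": 0,"hand": 62},
  {"x": 0,"y": 0,"z": 0,"wx": 0,"wy": 0,"wz": 0,"hand": 55},
  {"x": 0,"y": 0,"z": 0,"wx": 0,"wy": 0,"wz": 0,"hand": 50},
  {"x": 0,"y": 0,"z": 0,"wx": 0,"wy": 0,"wz": 0,"hand": 50},
  {"x": 0,"y": 0,"z": 0,"wx": 0,"wy": 0,"wz": 0,"hand": 50},
])

```text
time_s: 5.95
eef_pos: [0.5755, 0.2467, -0.0044]
eef_rot: [2.719, 1.573, 0.001]
contact_force: [-1.3, -0.4, 7.6]
width: 0.0579
gripper_force: 69.3
```

>>> apply_moves([
  {"x": 0,"y": 0,"z": -10,"wx": 0,"wy": 0,"wz": 0,"hand": 50},
  {"x": 0,"y": 0,"z": -40,"wx": 0,"wy": 0,"wz": 0,"hand": 50},
  {"x": 0,"y": 0,"z": -90,"wx": 0,"wy": 0,"wz": 0,"hand": 50},
  {"x": 0,"y": 0,"z": -140,"wx": 0,"wy": 0,"wz": 0,"hand": 50},
  {"x": 0,"y": 0,"z": -180,"wx": 0,"wy": 0,"wz": 0,"hand": 50},
  {"x": 0,"y": 0,"z": -200,"wx": 0,"wy": 0,"wz": 0,"hand": 50},
  {"x": 0,"y": 0,"z": -200,"wx": 0,"wy": 0,"wz": 0,"hand": 50},
])

```text
time_s: 6.82
eef_pos: [0.5757, 0.2467, 0.1955]
eef_rot: [2.719, 1.573, 0.003]
contact_force: [-0.1, -0.7, -2.7]
width: 0.0581
gripper_force: 64.9
```

Run:
```python
from h import *
k=arm.get_calibration("wrist"); p,r=tool(); im=arm.read_camera("wrist")
cv2.imwrite("pics/w2.png",cv2.resize(im[150:384,150:370],None,fx=2.5,fy=2.5,interpolation=cv2.INTER_CUBIC)[:,:,::-1])
print(p,arm.observe()["contact_force"],arm.observe()["width"])
for x in(52,-52): print(proj("wrist",p+r.apply([x/1000,0,-.0129]),k))
move_to([.5263,.0216,.2],-.255)
```

```text
[0.57566286 0.2467002  0.19554144] [ 0.0788662   0.28513348 -1.42815457] 0.05783604997058989
[259.81340524 162.2533374 ]
[259.44900017 334.27984913]
shift [-219.   70.   -6.] turns [[-0.0, 0.0, -0.267], [0.001, 0.001, 2.875]] q6 [ 0.386  0.467  1.657 -0.     1.019  0.908]
```

View pics/w2.png

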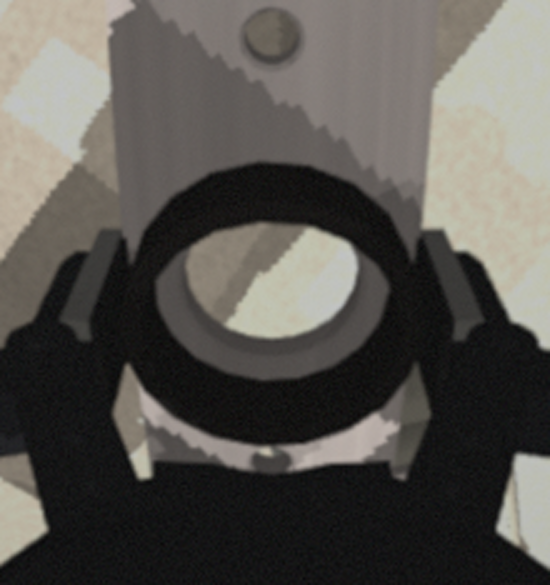

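The plate is gripped square: its front hole is at wrist pixel (258.5,163.7), within about 1 mm of the prediction. Next I'll hover just short of the head so both pins are in the wrist view.

Run:
```python
from h import *
a=-.255; X=np.array([-np.sin(a),np.cos(a),0])
p,r=tool(); print(X, r.as_matrix()[:,0])
move_to(np.array([.5263,.0216,.2])-.135*X,a)
```

```text
[0.25224541 0.9676633  0.        ] [ 4.98603619e-01  8.66829967e-01 -4.89097115e-04]
shift [-349.2  105.7   -5.9] turns [[-0.0, 0.0, -0.267], [0.001, 0.001, 2.875]] q6 [ 0.386  0.467  1.657 -0.     1.019  0.908]
```

>>> apply_moves([
  {"x": -58,"y": 18,"z": -6,"wx": 0,"wy": 0,"wz": -0.05,"hand": 50},
  {"x": -116,"y": 35,"z": -6,"wx": 0,"wy": 0,"wz": -0.1,"hand": 50},
  {"x": -174,"y": 53,"z": -6,"wx": 0,"wy": 0,"wz": -0.16,"hand": 50},
  {"x": -232,"y": 70,"z": -6,"wx": 0,"wy": 0,"wz": -0.22,"hand": 50},
  {"x": -290,"y": 88,"z": -6,"wx": 0,"wy": 0,"wz": -0.267,"hand": 50},
  {"x": -335,"y": 101,"z": -6,"wx": 0,"wy": 0,"wz": -0.267,"hand": 50},
  {"x": -349,"y": 106,"z": -6,"wx": 0,"wy": 0,"wz": -0.267,"hand": 50},
  {"x": -349,"y": 106,"z": -6,"wx": 0,"wy": 0,"wz": -0.267,"hand": 50},
  {"x": -349,"y": 106,"z": -6,"wx": 0,"wy": 0,"wz": -0.267,"hand": 50},
])

```text
time_s: 8.0
eef_pos: [0.493, -0.1078, 0.1999]
eef_rot: [-2.484, -1.921, 0.001]
contact_force: [0.2, -0.0, -2.3]
width: 0.0581
gripper_force: 64.8
```

Run:
```python
from h import *
k=arm.get_calibration("wrist"); p,r=tool(); im=arm.read_camera("wrist")
cv2.imwrite("w3.png",im[:,:,::-1])
cv2.imwrite("pics/w3.png",cv2.resize(im[40:250,160:360],None,fx=2.8,fy=2.8,interpolation=cv2.INTER_CUBIC)[:,:,::-1])
print(p,arm.observe()["width"])
a=-.255
X=np.array([-np.sin(a),np.cos(a),0])
for s in(52,-52):
  for z in(.115,.129): print(s,z,proj("wrist",np.array([.5263,.0216,z])+s/1000*X,k))
print("hole",proj("wrist",p+r.apply([.052,0,-.0129]),k))
move_to([.5263,.0216,.2],a)
```

```text
[ 0.4930201  -0.1077732   0.19985811] 0.05790623552838214
52 0.115 [259.33568087 -31.33988018]
52 0.129 [259.36427947 -38.66662771]
-52 0.115 [259.28053777  96.22224283]
-52 0.129 [259.3105728   96.18476181]
hole [260.44757879 162.69463464]
shift [ 1.334e+02 -3.000e-01  1.000e-01] turns [[-0.001, -0.0, 0.001], [0.0, -0.002, -3.14]] q6 [-0.239  0.291  1.918  0.     0.934  0.015]
```

View pics/w3.png

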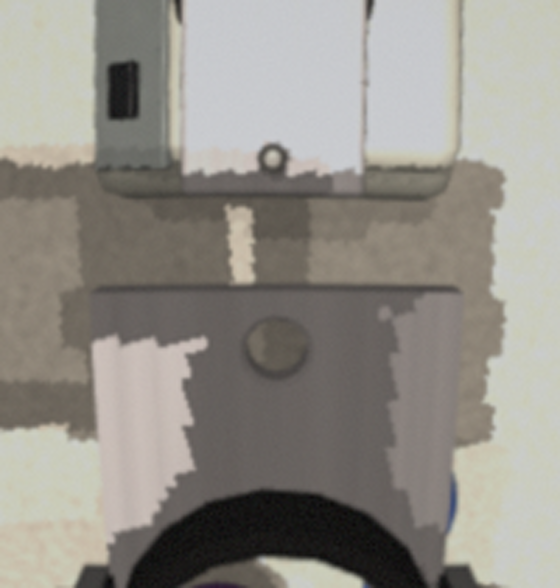

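Pin at wrist pixel (256.8,95.8), hole at (258.2,163.2). Both carry the same camera bias, so the target is x +134, y −0.5. Moving over the head and lowering to just above the pins.

>>> apply_moves([
  {"x": 50,"y": -0.5,"z": 0,"wx": 0,"wy": 0,"wz": 0,"hand": 50},
  {"x": 100,"y": -0.5,"z": 0,"wx": 0,"wy": 0,"wz": 0,"hand": 50},
  {"x": 134,"y": -0.5,"z": 0,"wx": 0,"wy": 0,"wz": 0,"hand": 50},
  {"x": 134,"y": -0.5,"z": 25,"wx": 0,"wy": 0,"wz": 0,"hand": 50},
  {"x": 134,"y": -0.5,"z": 50,"wx": 0,"wy": 0,"wz": 0,"hand": 50},
  {"x": 134,"y": -0.5,"z": 64,"wx": 0,"wy": 0,"wz": 0,"hand": 50},
  {"x": 134,"y": -0.5,"z": 66,"wx": 0,"wy": 0,"wz": 0,"hand": 50},
  {"x": 134,"y": -0.5,"z": 66,"wx": 0,"wy": 0,"wz": 0,"hand": 50},
])

```text
time_s: 9.05
eef_pos: [0.5268, 0.0211, 0.135]
eef_rot: [2.485, 1.921, 0.001]
contact_force: [-0.7, 0.1, -1.6]
width: 0.0577
gripper_force: 64.8
```

Run:
```python
from h import *
k=arm.get_calibration("wrist"); p,r=tool(); im=arm.read_camera("wrist")
a=cv2.resize(im[130:370,180:340],None,fx=2.4,fy=2.4,interpolation=cv2.INTER_CUBIC)
s=cv2.resize(arm.read_camera("scene")[130:230,220:350],None,fx=3,fy=3,interpolation=cv2.INTER_CUBIC)
h=np.zeros((max(a.shape[0],s.shape[0]),a.shape[1]+s.shape[1],3),np.uint8); h[:a.shape[0],:a.shape[1]]=a; h[:s.shape[0],a.shape[1]:]=s
cv2.imwrite("pics/w4.png",h[:,:,::-1]); print(p,h.shape,arm.observe()["contact_force"])
move_to([.5263,.0216,.11],-.255)
```

```text
[0.52682461 0.02114884 0.13502107] (576, 774, 3) [-0.8286491   0.5866254  -2.04311064]
shift [ 0.5 -0.9 25.4] turns [[0.002, -0.0, -0.0], [-0.001, -0.002, 3.141]] q6 [0.017 0.419 1.913 0.    0.809 0.272]
```

View pics/w4.png

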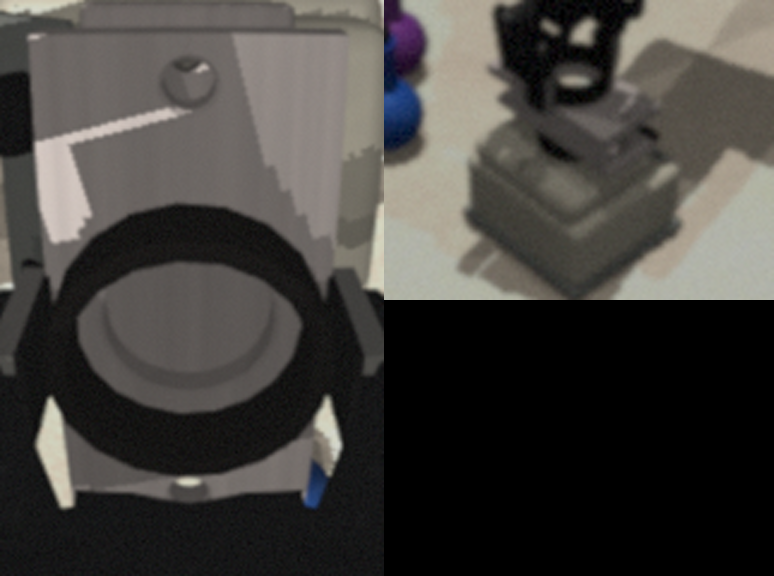

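Pins show inside both holes, at crop (188,82) and (188,482). Lowering slowly.

>>> apply_moves([
  {"x": 0,"y": -0.4,"z": 4,"wx": 0,"wy": 0,"wz": 0,"hand": 50},
  {"x": 0,"y": -0.4,"z": 8,"wx": 0,"wy": 0,"wz": 0,"hand": 50},
  {"x": 0,"y": -0.4,"z": 11,"wx": 0,"wy": 0,"wz": 0,"hand": 50},
  {"x": 0,"y": -0.4,"z": 14,"wx": 0,"wy": 0,"wz": 0,"hand": 50},
  {"x": 0,"y": -0.4,"z": 14,"wx": 0,"wy": 0,"wz": 0,"hand": 50},
])

```text
time_s: 9.78
eef_pos: [0.5262, 0.0215, 0.1204]
eef_rot: [-2.486, -1.92, -0.001]
contact_force: [1.0, 5.4, -3.9]
width: 0.0578
gripper_force: 64.8
```

>>> apply_moves([
  {"x": 0.6,"y": 0,"z": 0,"wx": 0,"wy": 0,"wz": 0,"hand": 50},
  {"x": 0.6,"y": 0,"z": 1,"wx": 0,"wy": 0,"wz": 0,"hand": 50},
  {"x": 0.6,"y": 0,"z": 2,"wx": 0,"wy": 0,"wz": 0,"hand": 50},
  {"x": 0.6,"y": 0,"z": 2,"wx": 0,"wy": 0,"wz": 0,"hand": 50},
])

```text
time_s: 10.28
eef_pos: [0.5262, 0.0218, 0.1186]
eef_rot: [-2.486, -1.921, -0.001]
contact_force: [0.9, 5.4, -0.8]
width: 0.0581
gripper_force: 65.0
```

>>> apply_moves([
  {"x": 0.7,"y": 0,"z": 0,"wx": 0,"wy": 0,"wz": 0,"hand": 50},
  {"x": 0.7,"y": 0,"z": 1.5,"wx": 0,"wy": 0,"wz": 0,"hand": 50},
  {"x": 0.7,"y": 0,"z": 3,"wx": 0,"wy": 0,"wz": 0,"hand": 50},
  {"x": 0.7,"y": 0,"z": 3,"wx": 0,"wy": 0,"wz": 0,"hand": 50},
])

```text
time_s: 10.78
eef_pos: [0.5261, 0.0221, 0.1153]
eef_rot: [-2.486, -1.921, 0.001]
contact_force: [0.4, 0.9, -2.1]
width: 0.0576
gripper_force: 64.9
```

>>> apply_moves([
  {"x": 0.2,"y": 0,"z": 1.5,"wx": 0,"wy": 0,"wz": 0,"hand": 50},
  {"x": 0.2,"y": 0,"z": 3,"wx": 0,"wy": 0,"wz": 0,"hand": 50},
  {"x": 0.2,"y": 0,"z": 4,"wx": 0,"wy": 0,"wz": 0,"hand": 50},
  {"x": 0.2,"y": 0,"z": 4,"wx": 0,"wy": 0,"wz": 0,"hand": 50},
])

```text
time_s: 11.28
eef_pos: [0.5263, 0.0225, 0.1115]
eef_rot: [-2.486, -1.921, 0.0]
contact_force: [0.7, -0.2, -2.4]
width: 0.0577
gripper_force: 64.9
```

>>> apply_moves([
  {"x": 0,"y": 0,"z": 0.5,"wx": 0,"wy": 0,"wz": 0,"hand": 50},
  {"x": 0,"y": 0,"z": 1,"wx": 0,"wy": 0,"wz": 0,"hand": 50},
  {"x": 0,"y": 0,"z": 1,"wx": 0,"wy": 0,"wz": 0,"hand": 50},
])

```text
time_s: 11.65
eef_pos: [0.5264, 0.0225, 0.1106]
eef_rot: [2.486, 1.921, 0.0]
contact_force: [-0.1, -1.0, -1.0]
width: 0.0582
gripper_force: 64.9
```

>>> apply_moves([
  {"x": 0,"y": 0,"z": 0.6,"wx": 0,"wy": 0,"wz": 0,"hand": 50},
  {"x": 0,"y": 0,"z": 1,"wx": 0,"wy": 0,"wz": 0,"hand": 50},
  {"x": 0,"y": 0,"z": 1,"wx": 0,"wy": 0,"wz": 0,"hand": 50},
])

```text
time_s: 12.02
eef_pos: [0.5264, 0.0225, 0.1098]
eef_rot: [2.486, 1.921, 0.0]
contact_force: [-2.5, 0.2, 4.6]
width: 0.0579
gripper_force: 65.6
```

The plate is flush (4.6 N up). Releasing and rising.

>>> apply_moves([
  {"x": 0,"y": 0,"z": 0,"wx": 0,"wy": 0,"wz": 0,"hand": 70},
  {"x": 0,"y": 0,"z": 0,"wx": 0,"wy": 0,"wz": 0,"hand": 75},
  {"x": 0,"y": 0,"z": 0,"wx": 0,"wy": 0,"wz": 0,"hand": 75},
  {"x": 0,"y": 0,"z": -15,"wx": 0,"wy": 0,"wz": 0,"hand": 75},
  {"x": 0,"y": 0,"z": -50,"wx": 0,"wy": 0,"wz": 0,"hand": 75},
  {"x": 0,"y": 0,"z": -100,"wx": 0,"wy": 0,"wz": 0,"hand": 75},
  {"x": 0,"y": 0,"z": -140,"wx": 0,"wy": 0,"wz": 0,"hand": 75},
  {"x": 0,"y": 0,"z": -140,"wx": 0,"wy": 0,"wz": 0,"hand": 75},
])

```text
time_s: 13.02
eef_pos: [0.5286, 0.0226, 0.254]
eef_rot: [2.482, 1.918, 0.01]
contact_force: [0.3, 0.6, 0.6]
width: 0.075
gripper_force: 0.0
```

Run:
```python
from h import *
k=arm.get_calibration("wrist"); im=arm.read_camera("wrist")
a=cv2.resize(im[60:310,150:370],None,fx=2.2,fy=2.2,interpolation=cv2.INTER_CUBIC); s=cv2.resize(arm.read_camera("scene")[130:230,220:320],None,fx=3,fy=3,interpolation=cv2.INTER_CUBIC)
h=np.zeros((550,784,3),np.uint8); h[:,:484]=a; h[:300,484:]=s
cv2.imwrite("pics/w5.png",h[:,:,::-1])
for n in("ring_plate",):
    for c in("wrist","top"):
        print(c,[(d["xy"],d["confidence"]) for d in arm.spot_in(c,n)])
X=np.array([.25224,.96766,0]); C=np.array([.5264,.0225,0])
for s in(.052,-.052): print(proj("wrist",C+s*X+[0,0,.129],k))
print(proj("wrist",C+[0,0,.141],k))
p,r=tool(); print(p)
for z,px in((.035,(354,224)),): print(onz("top",px,z))
arm.read_camera("top"); 
for d in arm.silhouettes("top","flask"): 
    m=d["region"]; t=arm.read_camera("top"); print(d["xy"],d["confidence"],m.sum(),t[m].mean(0).round())
```

```text
wrist []
top [([170.9, 207.4], 0.72)]
[256.01403152 130.00197429]
[256.27297727 235.00489928]
[256.13232076 189.17095951]
[0.52550665 0.02246277 0.24867271]
[ 0.546669   -0.26727602  0.035     ]
[341.4, 261.4] 0.93 394 [61. 35. 70.]
[320.1, 231.4] 0.89 400 [31. 49. 85.]
[353.8, 222.8] 0.78 456 [74. 50. 31.]
```

View pics/w5.png

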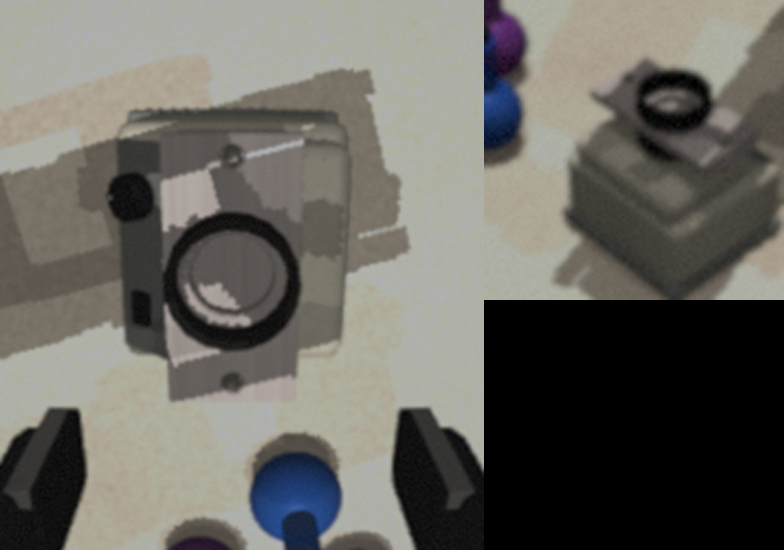

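The plate lies flush with both pins through its holes (crop 233,156 and 233,382). Now going to the amber flask, stopping 100 mm short to measure it.

Run:
```python
from h import *
X=np.array([.25224,.96766,0])
move_to(np.array([.547,-.267,.2])-.1*X,-.255)
```

```text
shift [-374.8   93.5   48.7] turns [[-0.002, 0.0, -0.0], [0.001, 0.003, 3.142]] q6 [0.02  0.258 1.83  0.    1.055 0.275]
```

>>> apply_moves([
  {"x": -60,"y": 15,"z": 0,"wx": 0,"wy": 0,"wz": 0,"hand": 60},
  {"x": -120,"y": 30,"z": 10,"wx": 0,"wy": 0,"wz": 0,"hand": 60},
  {"x": -180,"y": 45,"z": 20,"wx": 0,"wy": 0,"wz": 0,"hand": 60},
  {"x": -240,"y": 60,"z": 30,"wx": 0,"wy": 0,"wz": 0,"hand": 60},
  {"x": -300,"y": 75,"z": 40,"wx": 0,"wy": 0,"wz": 0,"hand": 60},
  {"x": -355,"y": 88,"z": 48,"wx": 0,"wy": 0,"wz": 0,"hand": 60},
  {"x": -375,"y": 93,"z": 48,"wx": 0,"wy": 0,"wz": 0,"hand": 60},
  {"x": -375,"y": 93,"z": 48,"wx": 0,"wy": 0,"wz": 0,"hand": 60},
  {"x": -375,"y": 93,"z": 48,"wx": 0,"wy": 0,"wz": 0,"hand": 60},
])

```text
time_s: 14.6
eef_pos: [0.5218, -0.3625, 0.2014]
eef_rot: [-2.484, -1.921, -0.0]
contact_force: [0.1, -0.5, 0.6]
width: 0.06
gripper_force: 0.0
```

Run:
```python
from h import *
k=arm.get_calibration("wrist"); im=arm.read_camera("wrist"); p,r=tool(); print(p)
im2=im.copy()
for d in arm.silhouettes("wrist","flask"):
    m=d["region"]; print(np.round(d["xy"]),round(d["confidence"],2),m.sum(),im[m].mean(0).round(),cv2.boundingRect(cv2.findNonZero(m.astype(np.uint8))))
for z in(.0,.032,.063,.105,.122):
    q=proj("wrist",[.547,-.267,z],k); print(z,q.round(1)); cv2.circle(im2,tuple(int(v) for v in q),2,(0,255,0),-1)
cv2.imwrite("pics/w6.png",cv2.resize(im2[80:300,130:390],None,fx=2.5,fy=2.5,interpolation=cv2.INTER_CUBIC)[:,:,::-1])
```

```text
[ 0.52192726 -0.36224713  0.20162019]
[261.  84.] 0.84 2893 [91. 57. 29.] (229, 55, 62, 60)
0.0 [259.7  81.7]
0.032 [259.8  80.1]
0.063 [259.9  78.2]
0.105 [260.1  75. ]
0.122 [260.3  73.3]
```

View pics/w6.png

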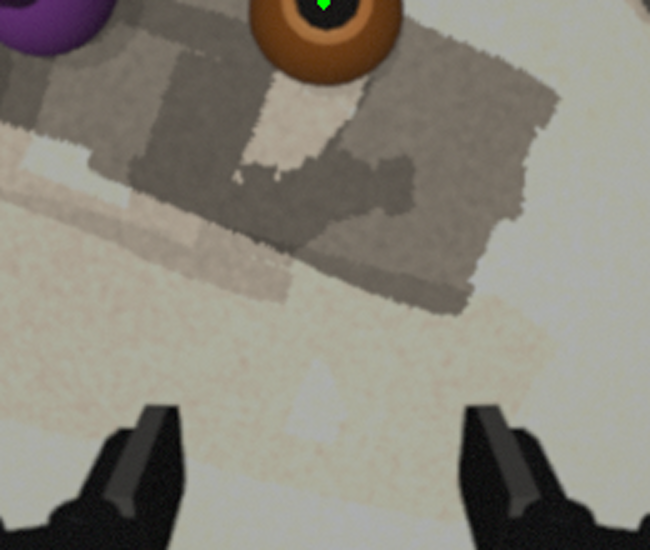

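Run:
```python
from h import *
from scipy.optimize import least_squares
k=arm.get_calibration("wrist"); im=arm.read_camera("wrist"); p,r=tool(); print(p)
hsv=cv2.cvtColor(im,cv2.COLOR_RGB2HSV)
m=((hsv[...,0]<18)&(hsv[...,1]>110)&(hsv[...,2]>40)).astype(np.uint8); m[130:]=0; m[:,:200]=0; m[:,320:]=0
m=cv2.morphologyEx(m,cv2.MORPH_OPEN,np.ones((3,3),np.uint8))
cs=max(cv2.findContours(m,0,1)[0],key=cv2.contourArea); h=cv2.convexHull(cs)[:,0].astype(float)
print(cv2.boundingRect(cs), cv2.minEnclosingCircle(cs))
D=np.array([ray("wrist",q,k)[1] for q in cs[:,0]]); P0=np.array(k["position"])
def f(c):
    v=np.array([c[0],c[1],.032])-P0; L=np.linalg.norm(v)
    return np.arccos(D@v/L)-np.arcsin(.032/L)
s=least_squares(f,[.547,-.267],loss="soft_l1",f_scale=.003); print(s.x,np.abs(s.fun).mean())
# dark stopper
g=im[45:110,235:290].max(2)<45; n,lab,st,ce=cv2.connectedComponentsWithStats(g.astype(np.uint8)); 
for i in range(1,n):
    if st[i,4]>60: q=ce[i]+[235,45]; print("stopper",q,st[i],onz("wrist",q,.120,k))
t=arm.read_camera("top"); kt=arm.get_calibration("top"); hs=cv2.cvtColor(t,cv2.COLOR_RGB2HSV)
m=((hs[...,0]<18)&(hs[...,1]>100)).astype(np.uint8); m[:200]=0;m[250:]=0;m[:,:335]=0;m[:,375:]=0
cs=max(cv2.findContours(m,0,1)[0],key=cv2.contourArea); print(cv2.boundingRect(cs)); D=np.array([ray("top",q,kt)[1] for q in cs[:,0]]); D/=np.linalg.norm(D,axis=1)[:,None]; P0=np.array(kt["position"])
s=least_squares(f,[.547,-.267],loss="soft_l1",f_scale=.003); print("top",s.x,np.abs(s.fun).mean())
```

```text
[ 0.52211892 -0.36239033  0.20185052]
(230, 55, 60, 59) ((259.6184387207031, 84.51246643066406), 30.320707321166992)
[ 0.54592676 -0.27096369] 0.005085485313881492
stopper [260.29438202  79.21348315] [ 14  23  24  24 445] [ 0.54617716 -0.27098823  0.12      ]
(344, 214, 23, 22)
top [ 0.54673918 -0.27039086] 0.001631376132223456
```

Wrist and top views agree: flask at (0.546, −0.271).

Run:
```python
from h import *
move_to([.546,-.2708,.066],-.255)
```

```text
shift [9.480e+01 1.000e-01 1.359e+02] turns [[0.0, -0.0, 0.002], [0.0, 0.0, -3.14]] q6 [-0.626  0.471  1.627  0.     1.043 -0.372]
```

>>> apply_moves([
  {"x": 50,"y": 0,"z": 0,"wx": 0,"wy": 0,"wz": 0,"hand": 60},
  {"x": 95,"y": 0,"z": 0,"wx": 0,"wy": 0,"wz": 0,"hand": 60},
  {"x": 95,"y": 0,"z": 0,"wx": 0,"wy": 0,"wz": 0,"hand": 60},
  {"x": 95,"y": 0,"z": 45,"wx": 0,"wy": 0,"wz": 0,"hand": 60},
  {"x": 95,"y": 0,"z": 90,"wx": 0,"wy": 0,"wz": 0,"hand": 60},
  {"x": 95,"y": 0,"z": 125,"wx": 0,"wy": 0,"wz": 0,"hand": 50},
  {"x": 95,"y": 0,"z": 136,"wx": 0,"wy": 0,"wz": 0,"hand": 40},
  {"x": 95,"y": 0,"z": 136,"wx": 0,"wy": 0,"wz": 0,"hand": 30},
  {"x": 95,"y": 0,"z": 136,"wx": 0,"wy": 0,"wz": 0,"hand": 30},
])

```text
time_s: 15.92
eef_pos: [0.5468, -0.2726, 0.0671]
eef_rot: [2.484, 1.919, 0.002]
contact_force: [-0.3, 0.4, 0.3]
width: 0.0302
gripper_force: 0.0
```

>>> apply_moves([
  {"x": 0,"y": 0,"z": 0,"wx": 0,"wy": 0,"wz": 0,"hand": 26},
  {"x": 0,"y": 0,"z": 0,"wx": 0,"wy": 0,"wz": 0,"hand": 23},
  {"x": 0,"y": 0,"z": 0,"wx": 0,"wy": 0,"wz": 0,"hand": 15},
  {"x": 0,"y": 0,"z": 0,"wx": 0,"wy": 0,"wz": 0,"hand": 10},
  {"x": 0,"y": 0,"z": 0,"wx": 0,"wy": 0,"wz": 0,"hand": 10},
])

```text
time_s: 16.55
eef_pos: [0.5467, -0.2725, 0.067]
eef_rot: [2.484, 1.92, 0.002]
contact_force: [-0.6, -0.3, 7.0]
width: 0.0225
gripper_force: 58.2
```

>>> apply_moves([
  {"x": 0,"y": 0,"z": -8,"wx": 0,"wy": 0,"wz": 0,"hand": 10},
  {"x": 0,"y": 0,"z": -40,"wx": 0,"wy": 0,"wz": 0,"hand": 10},
  {"x": 0,"y": 0,"z": -90,"wx": 0,"wy": 0,"wz": 0,"hand": 10},
  {"x": 0,"y": 0,"z": -140,"wx": 0,"wy": 0,"wz": 0,"hand": 10},
  {"x": 0,"y": 0,"z": -170,"wx": 0,"wy": 0,"wz": 0,"hand": 10},
  {"x": 0,"y": 0,"z": -175,"wx": 0,"wy": 0,"wz": 0,"hand": 10},
  {"x": 0,"y": 0,"z": -175,"wx": 0,"wy": 0,"wz": 0,"hand": 10},
])

```text
time_s: 17.42
eef_pos: [0.5451, -0.2715, 0.2396]
eef_rot: [-2.485, -1.92, 0.001]
contact_force: [-0.7, 0.0, -2.6]
width: 0.0225
gripper_force: 59.1
```

Run:
```python
from h import *
from scipy.optimize import least_squares
k=arm.get_calibration("wrist"); im=arm.read_camera("wrist"); p,r=tool(); print(p,arm.observe()["contact_force"],arm.observe()["width"]); cv2.imwrite("w7.png",im[:,:,::-1])
hsv=cv2.cvtColor(im,cv2.COLOR_RGB2HSV)
m=((hsv[...,0]<18)&(hsv[...,1]>110)&(hsv[...,2]>30)).astype(np.uint8); m=cv2.morphologyEx(m,cv2.MORPH_OPEN,np.ones((3,3),np.uint8))
for c in cv2.findContours(m,0,1)[0]:
    if cv2.contourArea(c)>300: print(cv2.contourArea(c),cv2.boundingRect(c))
for t in (.0,.0016): print(t,proj("wrist",p+r.apply([t,0,.067-.032]),k))
X=np.array([.25224,.96766,0])
move_to(np.array([.5264,.0225,p[2]])-.14*X,-.255)
move_to(np.array([.5264,.0225,p[2]]),-.255)
```

```text
[ 0.54474912 -0.27142107  0.23891162] [-0.45996627 -1.05974975 -1.96503986] 0.022560344200315573
304.5 (480, 274, 32, 24)
7734.5 (211, 175, 96, 136)
1873.0 (381, 122, 48, 52)
0.0 [259.19280378 223.83596134]
0.0016 [259.19524312 221.61620275]
shift [139.8 -91.9   0.3] turns [[-0.003, -0.001, -0.0], [-0.001, 0.004, 3.142]] q6 [-0.482  0.392  1.659  0.     1.093 -0.227]
shift [279.8 -91.9   0.4] turns [[-0.003, -0.001, -0.0], [-0.001, 0.004, 3.142]] q6 [-0.482  0.392  1.659  0.     1.093 -0.227]
```

Run:
```python
from h import *
from scipy.optimize import least_squares
k=arm.get_calibration("wrist"); p,r=tool(); im=cv2.imread("w7.png")[:,:,::-1]
hsv=cv2.cvtColor(np.ascontiguousarray(im),cv2.COLOR_RGB2HSV)
m=((hsv[...,0]<18)&(hsv[...,1]>110)&(hsv[...,2]>30)).astype(np.uint8); m=cv2.morphologyEx(m,cv2.MORPH_OPEN,np.ones((3,3),np.uint8)); m[:,:200]=0;m[:,320:]=0
c=max(cv2.findContours(m,0,1)[0],key=cv2.contourArea)[:,0]
P0=np.array(k["position"])
for lim in(215,235,250):
    D=np.array([ray("wrist",q,k)[1] for q in c if q[1]<lim])
    def f(s):
        v=p+r.apply([s[0],s[1],s[2]])-P0; L=np.linalg.norm(v); return np.arccos(D@v/L)-np.arcsin(.032/L)
    for z in(.030,.035,None):
        g=f if z is None else (lambda s:f([s[0],s[1],z]))
        s=least_squares(g,[0,0,.035],loss="soft_l1",f_scale=.003); print(lim,z,(s.x*1000).round(1),np.abs(s.fun).mean().round(4))
```

```text
215 0.03 [ 1.4 -1.  35. ] 0.0031
215 0.035 [ 0.2 -1.  35. ] 0.0021
215 None [-1.7 -1.  43.3] 0.0009
235 0.03 [ 1.4 -1.  35. ] 0.005
235 0.035 [ 0.2 -1.  35. ] 0.0031
235 None [-1.5 -1.  42.6] 0.0009
250 0.03 [ 1.8 -1.  35. ] 0.0199
250 0.035 [ 0.6 -1.  35. ] 0.0163
250 None [-2.8 -1.1 49.2] 0.0112
```

>>> apply_moves([
  {"x": 45,"y": -15,"z": 0,"wx": 0,"wy": 0,"wz": 0,"hand": 10},
  {"x": 95,"y": -31,"z": 0,"wx": 0,"wy": 0,"wz": 0,"hand": 10},
  {"x": 150,"y": -49,"z": 0,"wx": 0,"wy": 0,"wz": 0,"hand": 10},
  {"x": 200,"y": -66,"z": 0,"wx": 0,"wy": 0,"wz": 0,"hand": 10},
  {"x": 245,"y": -81,"z": 0,"wx": 0,"wy": 0,"wz": 0,"hand": 10},
  {"x": 270,"y": -89,"z": 0,"wx": 0,"wy": 0,"wz": 0,"hand": 10},
  {"x": 279,"y": -92,"z": 0,"wx": 0,"wy": 0,"wz": 0,"hand": 10},
  {"x": 279,"y": -92,"z": 0,"wx": 0,"wy": 0,"wz": 0,"hand": 10},
  {"x": 279,"y": -92,"z": 0,"wx": 0,"wy": 0,"wz": 0,"hand": 10},
])

```text
time_s: 18.6
eef_pos: [0.527, 0.0203, 0.2401]
eef_rot: [-2.486, -1.92, 0.001]
contact_force: [-0.4, 0.3, -2.3]
width: 0.0223
gripper_force: 59.1
```

Run:
```python
from h import *
im=arm.read_camera("wrist"); s=arm.read_camera("scene"); p,r=tool(); print(p,arm.observe()["contact_force"])
move_to([.5262,.0217,.2],-.255)
a=cv2.resize(im[90:340,160:360],None,fx=2.2,fy=2.2,interpolation=cv2.INTER_CUBIC); b=cv2.resize(s[100:220,230:340],None,fx=3,fy=3,interpolation=cv2.INTER_CUBIC)
h=np.zeros((550,770,3),np.uint8); h[:,:440]=a; h[:360,440:]=b
cv2.imwrite("pics/w8.png",h[:,:,::-1])
```

```text
[0.52710797 0.02031226 0.24035036] [ 0.38880971  0.15584034 -1.36909549]
shift [ 1.1 -1.2 40.4] turns [[-0.0, 0.0, -0.001], [0.0, 0.0, 3.14]] q6 [ 0.016  0.269  1.836 -0.     1.036  0.272]
```

View pics/w8.png

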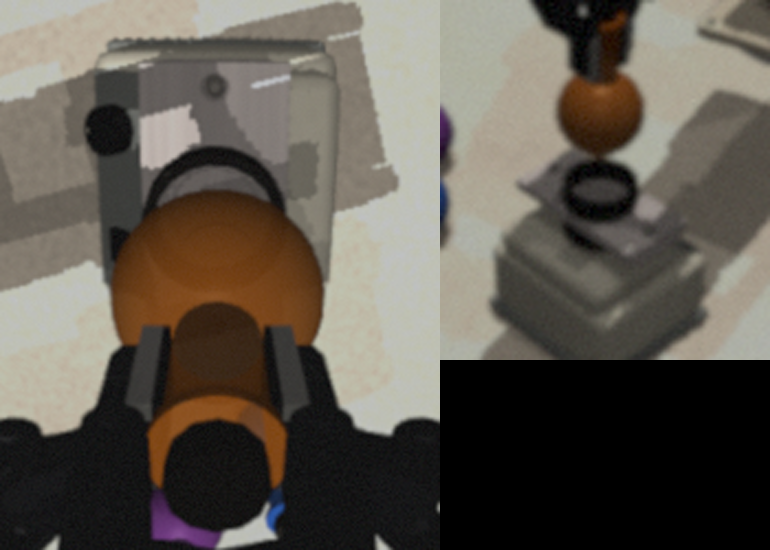

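The flask is held upright, centred over the ring (ring at crop 214, flask at 217). Lowering with the small correction.

>>> apply_moves([
  {"x": 1,"y": -1,"z": 12,"wx": 0,"wy": 0,"wz": 0,"hand": 10},
  {"x": 1,"y": -1,"z": 24,"wx": 0,"wy": 0,"wz": 0,"hand": 10},
  {"x": 1,"y": -1,"z": 33,"wx": 0,"wy": 0,"wz": 0,"hand": 10},
  {"x": 1,"y": -1,"z": 38,"wx": 0,"wy": 0,"wz": 0,"hand": 10},
  {"x": 1,"y": -1,"z": 40,"wx": 0,"wy": 0,"wz": 0,"hand": 10},
  {"x": 1,"y": -1,"z": 40,"wx": 0,"wy": 0,"wz": 0,"hand": 10},
])

```text
time_s: 19.45
eef_pos: [0.5265, 0.0225, 0.2006]
eef_rot: [2.486, 1.921, 0.0]
contact_force: [-0.3, 0.2, -1.4]
width: 0.0226
gripper_force: 59.1
```

>>> apply_moves([
  {"x": 0,"y": 0,"z": 1,"wx": 0,"wy": 0,"wz": 0,"hand": 10},
  {"x": 0,"y": 0,"z": 2,"wx": 0,"wy": 0,"wz": 0,"hand": 10},
  {"x": 0,"y": 0,"z": 3,"wx": 0,"wy": 0,"wz": 0,"hand": 10},
  {"x": 0,"y": 0,"z": 3,"wx": 0,"wy": 0,"wz": 0,"hand": 10},
])

```text
time_s: 19.95
eef_pos: [0.5264, 0.0224, 0.1978]
eef_rot: [2.486, 1.921, 0.0]
contact_force: [-0.1, -1.1, 0.0]
width: 0.0228
gripper_force: 59.3
```

>>> apply_moves([
  {"x": 0,"y": 0,"z": 1,"wx": 0,"wy": 0,"wz": 0,"hand": 10},
  {"x": 0,"y": 0,"z": 2,"wx": 0,"wy": 0,"wz": 0,"hand": 10},
  {"x": 0,"y": 0,"z": 2,"wx": 0,"wy": 0,"wz": 0,"hand": 10},
])

```text
time_s: 20.32
eef_pos: [0.5265, 0.0224, 0.1957]
eef_rot: [2.486, 1.921, 0.0]
contact_force: [-1.1, -1.8, 3.4]
width: 0.0227
gripper_force: 59.5
```

>>> apply_moves([
  {"x": 0,"y": 0,"z": 1,"wx": 0,"wy": 0,"wz": 0,"hand": 10},
  {"x": 0,"y": 0,"z": 2,"wx": 0,"wy": 0,"wz": 0,"hand": 10},
  {"x": 0,"y": 0,"z": 3,"wx": 0,"wy": 0,"wz": 0,"hand": 10},
  {"x": 0,"y": 0,"z": 4,"wx": 0,"wy": 0,"wz": 0,"hand": 10},
  {"x": 0,"y": 0,"z": 4,"wx": 0,"wy": 0,"wz": 0,"hand": 10},
])

```text
time_s: 20.95
eef_pos: [0.5265, 0.0224, 0.1918]
eef_rot: [2.485, 1.921, 0.0]
contact_force: [-1.9, -2.8, 6.9]
width: 0.0223
gripper_force: 59.7
```

>>> apply_moves([
  {"x": 0,"y": 0,"z": 0.7,"wx": 0,"wy": 0,"wz": 0,"hand": 10},
  {"x": 0,"y": 0,"z": 1.5,"wx": 0,"wy": 0,"wz": 0,"hand": 10},
  {"x": 0,"y": 0,"z": 1.5,"wx": 0,"wy": 0,"wz": 0,"hand": 10},
  {"x": 0,"y": 0,"z": 1.5,"wx": 0,"wy": 0,"wz": 0,"hand": 10},
])

```text
time_s: 21.45
eef_pos: [0.5266, 0.0224, 0.1904]
eef_rot: [2.485, 1.921, 0.0]
contact_force: [-2.1, -2.5, 7.8]
width: 0.0225
gripper_force: 59.9
```

>>> apply_moves([
  {"x": 0,"y": 0,"z": 0.5,"wx": 0,"wy": 0,"wz": 0,"hand": 10},
  {"x": 0,"y": 0,"z": 0.8,"wx": 0,"wy": 0,"wz": 0,"hand": 10},
  {"x": 0,"y": 0,"z": 0.8,"wx": 0,"wy": 0,"wz": 0,"hand": 10},
])

```text
time_s: 21.82
eef_pos: [0.5266, 0.0224, 0.1897]
eef_rot: [2.485, 1.921, 0.001]
contact_force: [-3.1, -1.9, 8.0]
width: 0.0223
gripper_force: 59.9
```

>>> apply_moves([
  {"x": 0,"y": 0,"z": 0.5,"wx": 0,"wy": 0,"wz": 0,"hand": 10},
  {"x": 0,"y": 0,"z": 1,"wx": 0,"wy": 0,"wz": 0,"hand": 10},
  {"x": 0,"y": 0,"z": 1,"wx": 0,"wy": 0,"wz": 0,"hand": 10},
  {"x": 0,"y": 0,"z": 1,"wx": 0,"wy": 0,"wz": 0,"hand": 10},
])

```text
time_s: 22.32
eef_pos: [0.5267, 0.0223, 0.1891]
eef_rot: [2.485, 1.921, 0.001]
contact_force: [-2.7, -3.2, 11.6]
width: 0.0223
gripper_force: 60.4
```

Run:
```python
from h import *
im=arm.read_camera("wrist"); s=arm.read_camera("scene"); print(arm.observe()["contact_force"],tool()[0])
a=cv2.resize(im[90:340,160:360],None,fx=2.2,fy=2.2,interpolation=cv2.INTER_CUBIC); b=cv2.resize(s[100:220,230:340],None,fx=3,fy=3,interpolation=cv2.INTER_CUBIC)
h=np.zeros((550,770,3),np.uint8); h[:,:440]=a; h[:360,440:]=b
cv2.imwrite("pics/w9.png",h[:,:,::-1])
```

```text
[-3.31554315 -2.75627636 11.81733012] [0.52665712 0.02226185 0.18907613]
```

View pics/w9.png

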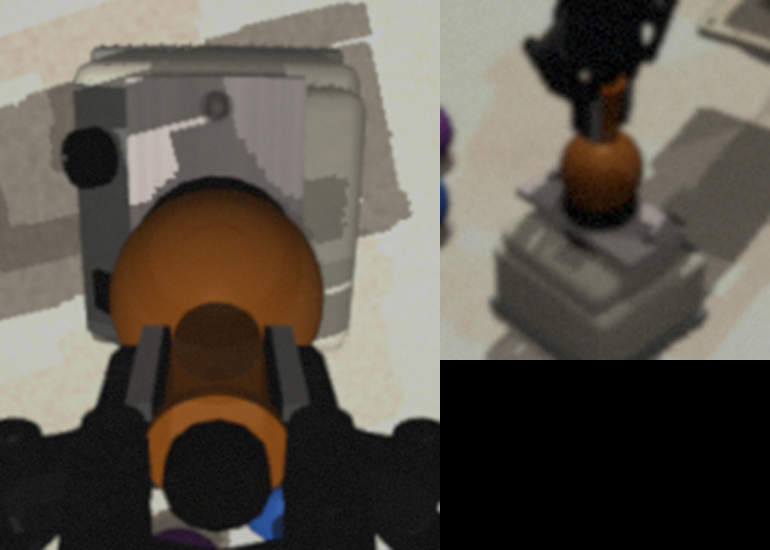

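The force jumped by 3.6 N over the last 0.6 mm, so the head is on its stop. The flask sits upright in the ring (bulb at crop 600,170 in the scene view) and the plate is flush. Handing in.

```bash
python3 -c "
from rig import arm
print(arm.sign_off())"
```

```text
the job is handed in; nothing more can be done
None
```

The ring plate lies flush on the mixer's pins, and the amber flask is seated upright in the ring, held pressed down until the head reached its stop. I handed the job in at about 22 s; no verdict came back.

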